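# Clear the bearing tray, then lift it off the scale and hold it level

### The arm

A 7-joint arm with a two-finger parallel gripper is mounted at the origin on the work surface. World frame = base frame: x ahead of the robot, y to its left, z up, the work surface at z = 0. Lengths are in m, angles in rad, forces in N, time in s.
With the tool pointing down it reaches from about 0.4 to 0.85 m from the base axis. Payload 10.4 kg.
Tool frame: the origin (TCP) lies at the very end of the fingers, on their centre line; the grasp point (between the pads) lies 19 mm behind it; z points along the fingers, y is the line along which they close (so a half turn about z gives the same grasp; the last joint's range is limited). The gripper opens to 87 mm and grips with 3 to 60 N. Pads are 19 mm wide; open, the fingers measure 117 mm over their backs; the gripper's body (75 mm by 190 mm) begins 51 mm behind the grasp point.
Start: joints at [1.112, 0.332, -0.065, 1.46, 0.022, 1.35, -0.088], TCP at [0.264, -0.567, 0.223] pointing down, gripper open.
Joint ranges: [-2.6, 2.6], [-0.5, 2.12], [-1.47, 1.34], [0.16, 2.42], [-1.27, 4.41], [0.06, 2.06], [-2.6, 2.6]. Speed limits (rad/s): [2.22, 2.22, 2.79, 2.79, 3.14, 3.14, 3.14].

### API

Orientations are given as a unit quaternion [x, y, z, w].
In Python, from bench import * gives the robot as it stands.
- The arm moves only by the tool step_arm, never from a script. Its arguments are lists of equal length, an entry for each row: "delta_pos": the shift along the world's x, y, z in units of 25 mm (1.0 is 25 mm), a list of three; "turn": the turn about the world's z in units of 0.12 rad (1.0 is 0.12 rad). In form: {"delta_pos": [[tx, ty, tz], ...], "turn": [turn, ...]}. A call has 1 to 12 rows; each row shifts and turns the commanded pose from where the row before left it; what a row does not reach is not made up. A row lasts 1/10 s, in which the tool goes at most 50 mm and 8.59 degrees, less where a joint would pass 70% of its speed; a pose out of reach is approached as far as the arm can. A call with a number of a shift or a turn outside -1 to 1 is refused whole. A call with a gripper value outside its range is refused whole. "grip" is the closure, from 0 (fully open) to 1 (shut), set as the call begins (left out, the last holds). The fingers move at their own pace and stop on an object; "newtons" is the grip in N (left out, the last holds). Time passes only in rows, so rows that do not move let the fingers close. It gives the time, the measured TCP pose, the force, the opening and the grip force at its end, in the units of the state.
- read_state(): the state, without advancing time (a new reading comes with each control period).
- camera(name): name is "side" or "top" or "wrist"; returns a dict with "image" (384x512x3 uint8, red, green, blue), "z_map" (384x512 float32, m along the optical axis (not along the pixel's ray), 0 where there is no reading), "mtx" (3x3 intrinsics, pixels), "view" (4x4, takes a point from world to camera coordinates). Camera axes: x right, y up, looking along -z (the intrinsics and any distortion apply to the point x, -y, -z); pixel columns grow to the right and rows downward; lengths in m; the calibration is good to about 2 mm. The wrist camera is an equidistant fisheye: a pixel r from the principal point sees the ray r / f radians off the axis. A picture is of the moment at which its call begins.
- close_job(): hands the job in; it is judged then, once.
The state is a dict: "time": time; "joint_positions": joint angles; "joint_vel": joint speeds; "joint_torque": joint torques, N m; "ee_pos": TCP position; "eef_rot": TCP orientation; "ft_force": force on the tool from outside, world axes, zero at the start; "torque": the same for the moment, N m; "width": finger opening in m; "grip_force": force on a finger pad.
Only numpy, scipy, OpenCV 4.12 (cv2) and the standard library are available. Lean on these libraries where they do the work, as an engineer would, in place of code of your own. Each camera call takes 0.05 s, during which the arm holds its last target. There are 200 camera calls.

### The job

Take the two wooden packing chocks out of the blue bearing tray and drop them in the red waste bin while the tray stays on the bench scale, leaving the bearings in the tray and the other things on the bench alone. Then lift the tray by its wooden grip bar, straight up about 10 cm clear of the scale so that the empty scale can re-zero, and hold it there steady and level without tipping the tray at any time. The job finishes with the tray still held in the air above the scale: do not put it down or let go.

Things in the scene. Friction and masses are not known exactly. Their poses are not given: they have to be found in the camera images.
- scale: Bench scale, fixed: a flat steel platform 220 (x) x 260 (y) mm whose top is 50 mm above the bench, with a low display box (34 mm high) on its -x side. Origin at the platform's centre at bench level, z up.
- tray: Blue plastic carrying tray, loose, standing on the scale platform: 210 (x) x 300 (y) mm, outer walls 26 mm high and 5 mm thick, floor 5 mm thick, a 6 mm thick divider 18 mm high along y in the middle. Two 34 x 8 mm end posts at y = +-146 mm carry the grip bar. Mass about 0.40 kg empty (0.8 to 1.25 times). Origin at the centre of its underside, z up.
- tray_grip (a point): Centre of the tray's wooden grip bar, 75 mm above the tray's underside. The bar runs along the tray's y axis for 284 mm, is 18 mm wide (x) and 22 mm high, and is free to be pinched across its width from above anywhere between the end posts. Axes as the tray's.
- bearing_large_c (a point): Centre of the larger steel ball bearing lying flat in the tray, 62 mm diameter, 18 mm thick, 0.20 kg. It stays in the tray.
- bearing_small_c (a point): Centre of the smaller steel ball bearing lying flat in the tray, 48 mm diameter, 16 mm thick, 0.12 kg. It stays in the tray.
- chock_a_c (a point): Centre (half-way up) of a wooden packing chock standing in the tray: 52 mm long (x), 30 mm wide (y), 44 mm high; the top 18 mm is only 34 mm long (from x = -13 to +21 mm). Its two flat faces across y are full height and 30 mm apart. About 35 g. Axes are the chock's own.
- chock_b_c (a point): Centre (half-way up) of the second wooden packing chock in the tray, the same size and shape as the first.
- waste_bin: Red open-topped waste bin with black slots, fixed to the bench on one side of the scale: 190 x 190 mm, 100 mm high, walls and floor 5 mm thick. Origin at the centre of its underside, z up.
- stock_carton: Yellow open carton full of bearings, fixed, on the other side of the scale: 170 x 170 mm, 85 mm high. Not for waste. Origin at the centre of its underside.
- race: Bystander: loose steel bearing race, ring of 110 mm diameter, 22 mm high, lying beyond the scale. Origin at the centre of its underside.
- small_carton: Bystander: closed cardboard carton 90 x 130 mm, 55 mm high, beyond the scale. Origin at the centre of its underside.
- spray_can: Bystander: standing green can with a yellow label, 60 mm diameter, 170 mm tall. Origin at the centre of its underside.
- spanner: Bystander: steel spanner lying on the bench. Origin at its underside.
- grease_jar: Bystander: white jar with a red cap, 80 mm diameter, 90 mm tall. Origin at the centre of its underside.
Mind the look-alikes: they are no part of the job. Leave any pink or turquoise look-alike of the part that bears chock_a_c alone.

How it is judged:
On the way, in this order (a step that is already met when the one before it is completed fails the run):
1. both chocks lie in the red waste bin while the tray still stands on the scale with its bearings in it (x of chock_a_c in the frame of waste_bin between -0.095 and 0.095 m and y of chock_a_c in the frame of waste_bin between -0.095 and 0.095 m and z of chock_a_c in the frame of waste_bin between 0 and 0.09 m and x of chock_b_c in the frame of waste_bin between -0.095 and 0.095 m and y of chock_b_c in the frame of waste_bin between -0.095 and 0.095 m and z of chock_b_c in the frame of waste_bin between 0 and 0.09 m and x of bearing_large_c in the frame of tray_grip between -0.105 and 0.105 m and y of bearing_large_c in the frame of tray_grip between -0.15 and 0.15 m and z of bearing_large_c in the frame of tray_grip between -0.078 and -0.03 m and x of bearing_small_c in the frame of tray_grip between -0.105 and 0.105 m and y of bearing_small_c in the frame of tray_grip between -0.15 and 0.15 m and z of bearing_small_c in the frame of tray_grip between -0.078 and -0.03 m and z of tray_grip in the frame of scale below 0.135 m), for 0.2 s.
2. the tray is lifted at least 5 cm clear of the platform, bearings in it (z of tray_grip in the frame of scale above 0.175 m and x of bearing_large_c in the frame of tray_grip between -0.105 and 0.105 m and y of bearing_large_c in the frame of tray_grip between -0.15 and 0.15 m and z of bearing_large_c in the frame of tray_grip between -0.078 and -0.03 m and x of bearing_small_c in the frame of tray_grip between -0.105 and 0.105 m and y of bearing_small_c in the frame of tray_grip between -0.15 and 0.15 m and z of bearing_small_c in the frame of tray_grip between -0.078 and -0.03 m), for 0.2 s.
At the end, for the whole second after the job is handed in: Both chocks in the red bin; both bearings in the tray; the tray held by the fingers (over 2 N) 5 to 25 cm above the platform, its centre within 12 cm of the scale's centre seen from above, level to 0.14 rad (8 degrees), slower than 3 cm/s and 0.15 rad/s, touching neither the scale, bin nor carton (all of step 2 and x of chock_a_c in the frame of waste_bin between -0.095 and 0.095 m and y of chock_a_c in the frame of waste_bin between -0.095 and 0.095 m and z of chock_a_c in the frame of waste_bin between 0 and 0.09 m and x of chock_b_c in the frame of waste_bin between -0.095 and 0.095 m and y of chock_b_c in the frame of waste_bin between -0.095 and 0.095 m and z of chock_b_c in the frame of waste_bin between 0 and 0.09 m and z of tray_grip in the frame of scale below 0.375 m and horizontal distance between tray_grip and scale below 0.12 m and angle between tray_grip's own z axis and vertical below 0.14 rad and linear speed of tray below 0.03 m/s and angular speed of tray below 0.15 rad/s and contact force between the fingers and tray above 2 N and contact force between tray and scale below 0.1 N and contact force between tray and waste_bin below 0.1 N and contact force between tray and stock_carton below 0.1 N); the arm keeps its last pose, push and grip.
It fails at once if the tray is tipped by more than 0.3 rad (angle between tray_grip's own z axis and vertical above 0.3 rad).
It fails at once if a bystander on the bench is moved by more than 3 cm (distance of any of race, small_carton, spray_can, spanner, grease_jar from where it was at the start of the episode above 0.03 m).
It also fails if it takes over 72 s, if anything falls off the work surface, if the arm or the gripper's body presses on something with over 40 N, if the wrist force passes 120 N, or if a joint passes its speed limit or range.

## Working session

There is one attempt and no reset: what is moved stays moved. The work goes in short steps, Python scripts to look and compute and a tool call to move; the robot and the scene stay as the last step left them, time stands still between calls to the robot, and variables do not carry over. Pictures are saved under pics/ and viewed, at most 10 in all, crops included, and the job is handed in when it is done.

Besides the shell and the picture viewer there is one more tool, called after "Request:" as name([rows], argument=value, ...), one row to a line, values as JSON. step_arm: Moves the arm, as the interface text tells. Shifts and turns lie within -1 to 1; 1 stands for 25 mm of shift or 0.12 rad of turn. Its arguments: {"type":"object","properties":{"delta_pos":{"type":"array"},"turn":{"type":"array"},"grip":{"type":"number"},"newtons":{"type":"number"}},"required":["delta_pos","turn"]}

```bash
mkdir -p pics; cat > h.py <<'E'
from bench import *
import numpy as np, cv2
def cloud(c):
    z=c["z_map"]; K=c["mtx"]; v,u=np.indices(z.shape)
    X=(u-K[0,2])/K[0,0]*z; Y=(v-K[1,2])/K[1,1]*z
    P=np.stack([X,-Y,-z,np.ones_like(z)],-1)
    return (P@np.linalg.inv(c["view"]).T)[...,:3]
def save(c,n): cv2.imwrite("pics/"+n+".png",c["image"][...,::-1])
E
python3 - <<'E'
from h import *
for n in("top","side"):
    c=camera(n); save(c,n+"0"); np.savez(n+"0.npz",**c)
    print(n,np.linalg.inv(c["view"]).round(3).tolist(),c["mtx"].tolist())
print(read_state())
E
```

```text
top [[-0.011, 0.985, -0.173, 0.363], [-1.0, -0.01, 0.005, 0.055], [0.004, 0.173, 0.985, 1.166], [0.0, 0.0, 0.0, 1.0]] [[396.1508134367126, 0.0, 260.813207348237], [0.0, 396.1508134367126, 189.18671174209211], [0.0, 0.0, 1.0]]
side [[-0.934, 0.221, -0.28, 0.263], [-0.357, -0.578, 0.734, 0.819], [0.001, 0.786, 0.619, 0.741], [0.0, 0.0, 0.0, 1.0]] [[382.41204405156805, 0.0, 255.81765963072232], [0.0, 382.41204405156805, 192.12298253991563], [0.0, 0.0, 1.0]]
{'time': 0.1, 'joint_positions': array([ 1.1123855 ,  0.33279647, -0.06471417,  1.46083071,  0.02160663,
        1.34988656, -0.08849314]), 'joint_vel': array([ 0.00064434, -0.00344597,  0.00116552, -0.0022281 ,  0.00088607,
       -0.00052863, -0.00031474]), 'joint_torque': array([ 2.31916325e-03, -6.24545360e+01,  2.53486144e-02, -3.90714133e+01,
       -6.13686978e-02,  3.65749549e-02,  3.64157813e-05]), 'ee_pos': array([ 0.26370499, -0.56627897,  0.22185386]), 'eef_rot': array([ 9.76347862e-01,  2.16204710e-01, -1.59634492e-04, -5.91503658e-04]), 'ft_force': array([0.0972803 , 0.29229755, 0.47586248]), 'torque': array([ 0.02307914,  0.01927108, -0.04048623]), 'grip_force': 0.0, 'width': 0.08705338978815196}
```

View pics/top0.png

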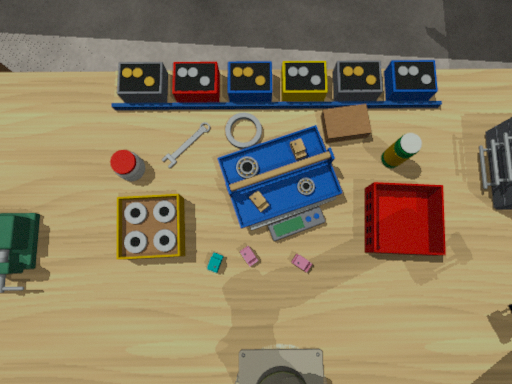

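View pics/side0.png

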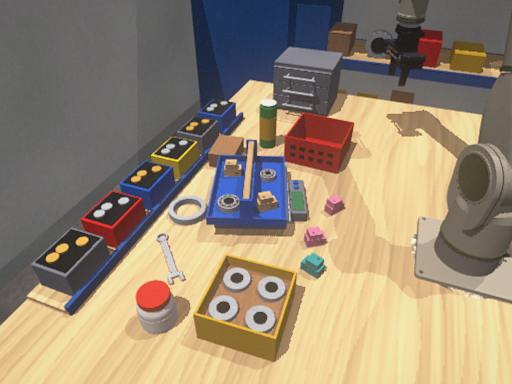

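The top view shows the tray centred near pixel (280,177), with the bar from (232,186) to (331,157). The chocks are at (298,149) and (260,202), the bearings at (247,168) and (306,186), and the red bin at (405,218). The pink and turquoise look-alikes at (249,256), (301,262) and (216,263) are on the bench. The side view agrees.

```bash
python3 - <<'E'
from h import *
C={n:dict(np.load(n+"0.npz")) for n in("top","side")}
for n,c in C.items():
    P=cloud(c); hsv=cv2.cvtColor(c["image"],cv2.COLOR_RGB2HSV); H,S,V=[hsv[...,i].astype(int) for i in range(3)]
    x,y,z=P[...,0],P[...,1],P[...,2]
    blue=(H>100)&(H<125)&(S>150)&(z>.045)&(z<.15)&(x>.3)&(x<.68)&(abs(y)<.25)
    if blue.sum(): 
        hull=cv2.minAreaRect(P[blue][:,:2].astype(np.float32)); print(n,"tray",hull, np.percentile(z[blue],[2,50,98]).round(3))
    wood=(H>8)&(H<28)&(S>60)&(z>.062)&(c["z_map"]>0)&(x>.3)&(x<.68)&(abs(y)<.22)
    k,L,st,_=cv2.connectedComponentsWithStats(wood.astype(np.uint8))
    for i in range(1,k):
        if st[i,4]<25: continue
        Q=P[L==i]; top=Q[Q[:,2]>np.percentile(Q[:,2],90)-.006]
        print(n,"wood",st[i].tolist(),Q.mean(0).round(3),"zmax",np.percentile(Q[:,2],[5,50,97]).round(3),"top",top.mean(0).round(3),[np.round(a,3) for a in cv2.minAreaRect(top[:,:2].astype(np.float32))],"all",[np.round(a,3) for a in cv2.minAreaRect(Q[:,:2].astype(np.float32))])
    red=((H<6)|(H>174))&(S>170)&(z>.085)&(z<.11)&(y<-.1)&(y>-.5)
    print(n,"bin",cv2.minAreaRect(P[red][:,:2].astype(np.float32)),np.percentile(z[red],[50,98]))
    yel=(H>18)&(H<32)&(S>150)&(z>.07)&(z<.1)&(y>.15)
    if yel.sum():print("carton",cv2.minAreaRect(P[yel][:,:2].astype(np.float32)))
    can=(z>.15)&(z<.19)&(y<-.1)&(y>-.45)&(x>.3)&(x<.7)
    if can.sum():print("can",P[can].mean(0))
im=C["top"]["image"][120:240,205:350][...,::-1]
a=cv2.resize(im,None,fx=5,fy=4.99,interpolation=cv2.INTER_CUBIC); cv2.imwrite("pics/crop.png",a)
E
```

```text
top tray ((0.5938189625740051, -0.002897784113883972), (0.2095576375722885, 0.2978556752204895), 18.502227783203125) [0.052 0.056 0.081]
top wood [291, 143, 15, 17, 179] [ 0.662 -0.056  0.092] zmax [0.079 0.096 0.103] top [ 0.669 -0.055  0.1  ] [array([ 0.67 , -0.055]), array([0.028, 0.031]), np.float64(18.986)] all [array([ 0.664, -0.057]), array([0.043, 0.03 ]), np.float64(20.73)]
top wood [229, 151, 102, 40, 659] [ 0.593 -0.     0.136] zmax [0.133 0.136 0.14 ] top [0.593 0.001 0.137] [array([ 0.594, -0.002]), array([0.018, 0.282]), np.float64(18.522)] all [array([ 0.601, -0.001]), array([0.032, 0.285]), np.float64(18.258)]
top wood [249, 191, 19, 21, 200] [0.518 0.056 0.094] zmax [0.08  0.098 0.103] top [0.522 0.059 0.1  ] [array([0.523, 0.059]), array([0.034, 0.03 ]), np.float64(36.811)] all [array([0.52 , 0.057]), array([0.052, 0.03 ]), np.float64(37.952)]
top bin ((0.46712303161621094, -0.34858623147010803), (0.19280481338500977, 0.1902703046798706), 86.77066802978516) [0.09932773 0.10456113]
carton ((0.6428015232086182, 0.36817437410354614), (0.5480181574821472, 0.171783640980
[... 539 characters left out ...]
[ 0.669 -0.052  0.098] [array([ 0.671, -0.055]), array([0.021, 0.035]), np.float64(10.503)] all [array([ 0.667, -0.056]), array([0.037, 0.035]), np.float64(22.314)]
side wood [257, 191, 20, 20, 288] [0.521 0.066 0.085] zmax [0.065 0.084 0.1  ] top [0.525 0.062 0.098] [array([0.526, 0.06 ]), array([0.034, 0.031]), np.float64(37.561)] all [array([0.523, 0.058]), array([0.052, 0.033]), np.float64(35.945)]
side bin ((0.4709007740020752, -0.3475808799266815), (0.19800981879234314, 0.18993104994297028), 87.19513702392578) [0.09531284 0.10138476]
carton ((0.6442776322364807, 0.36807337403297424), (0.5462714433670044, 0.17278257012367249), 2.614788293838501)
can [ 0.65658432 -0.33032484  0.164539  ]
```

View pics/crop.png

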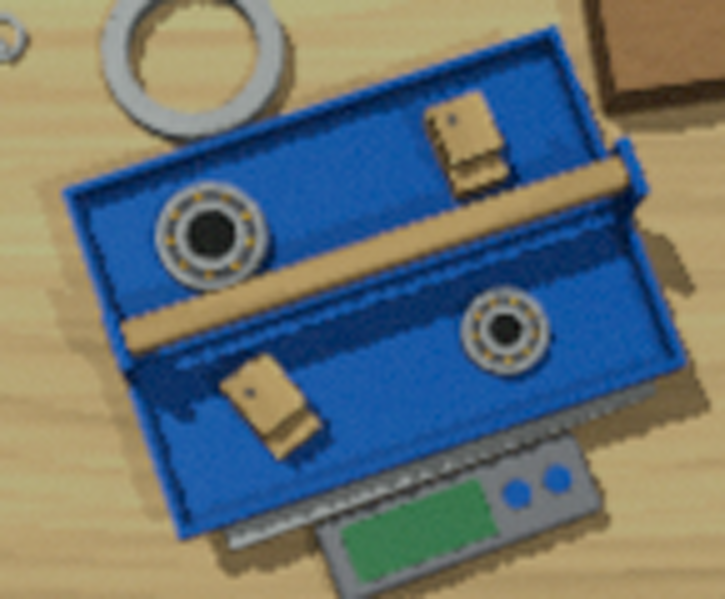

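The crop shows the small step facing the robot on both chocks. The near one has yaw about 37°, the far one about 19°, and the tray 18.5°. Measured heights are 0.099 for the chock tops and 0.136 for the bar top, which match the given sizes. I'll set out for the near chock.

Request:
step_arm([
  [0.4, 0.96, 0],
  [0.4, 0.96, 0],
  [0.4, 0.96, 0],
  [0.4, 0.96, 0],
  [0.4, 0.96, 0],
  [0.4, 0.96, 0],
  [0.4, 0.96, 0],
  [0.4, 0.96, 0],
  [0.4, 0.96, 0],
  [0.4, 0.96, 0],
  [0.4, 0.96, 0],
  [0.4, 0.96, 0],
], turn=[0.07, 0.07, 0.07, 0.07, 0.07, 0.07, 0.07, 0.07, 0.07, 0.07, 0.07, 0.07], grip=0.35, newtons=15)

```text
time: 1.3
ee_pos: [0.384, -0.2775, 0.2223]
eef_rot: [0.964, 0.265, -0.0, -0.0]
ft_force: [0.6, -0.3, -0.8]
width: 0.0565
grip_force: 0.0
```

Request:
step_arm([
  [0.4, 0.96, 0],
  [0.4, 0.96, 0],
  [0.4, 0.96, 0],
  [0.4, 0.96, 0],
  [0.4, 0.96, 0],
  [0.4, 0.96, 0],
  [0.4, 0.96, 0],
  [0.4, 0.96, 0],
  [0.4, 0.96, 0],
  [0.4, 0.96, 0],
  [0.4, 0.96, 0],
  [0.4, 0.96, 0],
], turn=[0.07, 0.07, 0.07, 0.07, 0.07, 0.07, 0.07, 0.07, 0.07, 0.07, 0.07, 0.07])

```text
time: 2.5
ee_pos: [0.5039, 0.0104, 0.2224]
eef_rot: [0.95, 0.313, -0.0, -0.0]
ft_force: [0.9, -0.4, 0.1]
width: 0.0565
grip_force: 0.0
```

Request:
step_arm([
  [0.4, 0.96, 0],
  [0.4, 0.96, 0],
  [0, 0, -0.9],
  [0, 0, -0.9],
  [0, 0, 0],
  [0, 0, 0],
], turn=[0.07, 0, 0, 0, 0, 0])

```text
time: 3.1
ee_pos: [0.5237, 0.0573, 0.1778]
eef_rot: [0.948, 0.317, -0.0, -0.0]
ft_force: [0.3, 0.9, -0.2]
width: 0.0567
grip_force: 0.0
```

```bash
cat >> h.py <<'E'
def fcloud(c):
    z=c["z_map"]; K=c["mtx"]; v,u=np.indices(z.shape)
    a=(u-K[0,2])/K[0,0]; b=(v-K[1,2])/K[1,1]; r=np.hypot(a,b)+1e-9; t=np.tan(np.minimum(r,1.5))/r
    P=np.stack([a*t*z,-b*t*z,-z,np.ones_like(z)],-1)
    return (P@np.linalg.inv(c["view"]).T)[...,:3]
def chock(x0,y0,lo=.062,hi=.11,r=.05):
    c=camera("wrist"); P=fcloud(c); hsv=cv2.cvtColor(c["image"],cv2.COLOR_RGB2HSV); H,S,V=[hsv[...,i].astype(int) for i in range(3)]
    m=(H>8)&(H<28)&(S>60)&(c["z_map"]>0)&(P[...,2]>lo)&(P[...,2]<hi)&(np.hypot(P[...,0]-x0,P[...,1]-y0)<r)
    Q=P[m]; h=np.percentile(Q[:,2],95); T=Q[Q[:,2]>h-.008]
    print(len(Q),"h",h.round(4))
    for A in(T,Q): print([np.round(a,4) for a in cv2.minAreaRect(A[:,:2].astype(np.float32))])
    return c
E
python3 - <<'E'
from h import *
c=chock(.523,.0585); save(c,"w1"); print(np.linalg.inv(c["view"]).round(3).tolist())
E
```

```text
1876 h 0.0999
[array([0.5236, 0.0589]), array([0.0345, 0.0288]), np.float64(37.5533)]
[array([0.521 , 0.0569]), array([0.051 , 0.0288]), np.float64(37.8164)]
[[0.603, 0.769, 0.211, 0.582], [-0.798, 0.582, 0.158, 0.101], [-0.001, -0.264, 0.965, 0.34], [0.0, 0.0, 0.0, 1.0]]
```

View pics/w1.png

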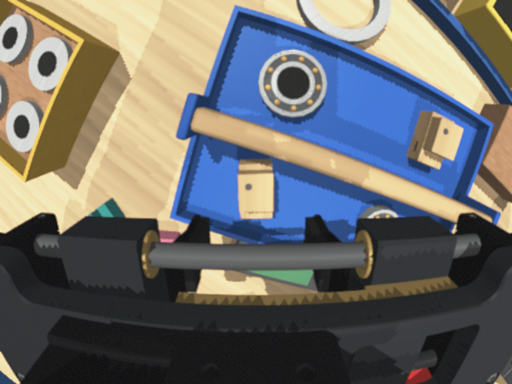

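The wrist view shows the near chock at (256,190), aligned between the fingers. It agrees with the first measurement to about 1 mm, so I'll descend and grasp.

Request:
step_arm([
  [0, 0.05, -0.8],
  [0, 0, -0.8],
  [0, 0, -0.8],
  [0, 0, -0.7],
  [0, 0, -0.6],
  [0, 0, -0.4],
  [0, 0, -0.2],
  [0, 0, 0],
  [0, 0, 0],
], turn=[0.05, 0, 0, 0, 0, 0, 0, 0, 0])

```text
time: 4.05
ee_pos: [0.5243, 0.0588, 0.0707]
eef_rot: [0.947, 0.32, 0.0, 0.0]
ft_force: [-0.6, 0.6, -0.8]
width: 0.0565
grip_force: 0.0
```

Request:
step_arm([
  [0, 0, 0],
  [0, 0, 0],
  [0, 0, 0],
  [0, 0, 0],
  [0, 0, 0],
  [0, 0, 0],
  [0, 0, 0.2],
  [0, 0, 0.4],
  [0, 0, 0.6],
  [0, 0, 0.8],
], turn=[0, 0, 0, 0, 0, 0, 0, 0, 0, 0], grip=1)

```text
time: 5.05
ee_pos: [0.5236, 0.0587, 0.1212]
eef_rot: [0.947, 0.32, -0.0, -0.0]
ft_force: [0.4, -0.3, 0.5]
width: 0.0296
grip_force: 15.0
```

Request:
step_arm([
  [0, 0, 1],
  [0, 0, 1],
  [0, 0, 1],
  [-0.145, -0.984, 0.5],
  [-0.145, -0.984, 0],
  [-0.145, -0.984, 0],
  [-0.145, -0.984, 0],
  [-0.145, -0.984, 0],
  [-0.145, -0.984, 0],
  [-0.145, -0.984, 0],
  [-0.145, -0.984, 0],
  [-0.145, -0.984, 0],
], turn=[0, 0, 0, 0, 0, 0, 0, 0, 0, 0, 0, 0])

```text
time: 6.25
ee_pos: [0.4912, -0.1636, 0.2091]
eef_rot: [0.947, 0.32, 0.001, 0.0]
ft_force: [0.8, 1.0, -0.2]
width: 0.0298
grip_force: 15.0
```

Request:
step_arm([
  [-0.145, -0.984, 0],
  [-0.145, -0.984, 0],
  [-0.145, -0.984, 0],
  [-0.145, -0.984, 0],
  [-0.145, -0.984, 0],
  [-0.145, -0.984, 0],
  [0, 0, -0.8],
  [0, 0, -1],
  [0, 0, -1],
  [0, 0, -1],
  [0, 0, -1],
  [0, 0, 0],
], turn=[0, 0, 0, 0, 0, 0, 0, 0, 0, 0, 0, 0])

```text
time: 7.45
ee_pos: [0.468, -0.3094, 0.0857]
eef_rot: [0.947, 0.32, -0.001, -0.002]
ft_force: [-0.1, 0.7, -0.8]
width: 0.0295
grip_force: 15.0
```

Request:
step_arm([
  [0, 0, -0.7],
  [0, 0, -0.5],
  [0, 0, 0],
], turn=[0, 0, 0])

```text
time: 7.75
ee_pos: [0.469, -0.3101, 0.0573]
eef_rot: [0.947, 0.32, -0.0, -0.001]
ft_force: [-0.2, -0.1, -0.1]
width: 0.0296
grip_force: 15.0
```

Request:
step_arm([
  [0, 0, 0],
  [0, 0, 0],
  [0, 0, 0],
  [0, 0, 0],
  [0, 0, 0.8],
  [0, 0, 1],
  [0, 0, 1],
  [0, 0, 1],
  [0, 0, 1],
  [0, 0, 1],
  [0, 0, 0.8],
], turn=[0, 0, 0, 0, 0, 0, 0, 0, 0, 0, 0], grip=0.35)

```text
time: 8.85
ee_pos: [0.4697, -0.3104, 0.2245]
eef_rot: [0.947, 0.32, 0.0, 0.001]
ft_force: [-0.2, 0.6, -1.4]
width: 0.0568
grip_force: 0.0
```

Request:
step_arm([
  [0.73, 0.925, 0],
  [0.73, 0.925, 0],
  [0.73, 0.925, 0],
  [0.73, 0.925, 0],
  [0.73, 0.925, 0],
  [0.73, 0.925, 0],
  [0.73, 0.925, 0],
  [0.73, 0.925, 0],
  [0.73, 0.925, 0],
  [0.73, 0.925, 0],
  [0.73, 0.925, 0],
  [0, 0, 0],
], turn=[-0.24, -0.24, -0.24, -0.24, -0.24, -0.24, -0.24, -0.24, -0.24, -0.24, -0.24, 0])

```text
time: 10.05
ee_pos: [0.6714, -0.0508, 0.2221]
eef_rot: [0.986, 0.169, 0.0, -0.001]
ft_force: [-1.2, 0.3, -0.7]
width: 0.0566
grip_force: 0.0
```

```bash
python3 - <<'E'
from h import *
c=chock(.669,-.055); save(c,"w2"); s=camera("side"); t=camera("top"); save(t,"t2")
P=cloud(t); m=(abs(P[...,0]-.469)<.08)&(abs(P[...,1]+.348)<.08)
hsv=cv2.cvtColor(t["image"],cv2.COLOR_RGB2HSV); w=m&(hsv[...,0]>8)&(hsv[...,0]<30); print(w.sum(),P[w].mean(0))
print(read_state()["joint_positions"],read_state()["ee_pos"])
E
```

```text
1419 h 0.0999
[array([ 0.6738, -0.0544]), array([0.0348, 0.0291]), np.float64(20.4211)]
[array([ 0.6707, -0.0556]), array([0.0515, 0.0292]), np.float64(20.381)]
3 [ 0.51602508 -0.34066924  0.00444822]
[ 0.33958084  0.47876259 -0.46860367  1.29864477  0.21279928  1.41316982
 -1.35252434] [ 0.67006016 -0.05655098  0.22250979]
```

View pics/t2.png

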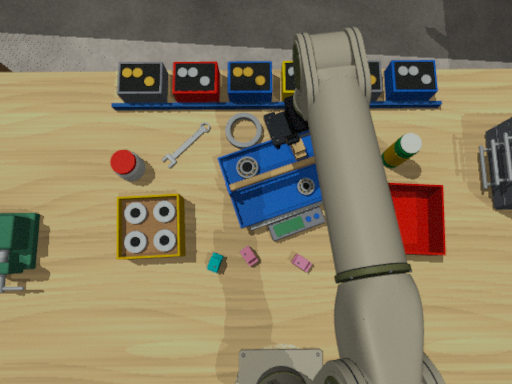

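Request:
step_arm([
  [0.1, 0.07, -0.9],
  [0, 0, -1],
  [0, 0, -1],
  [0, 0, -1],
  [0, 0, -0.9],
  [0, 0, -0.7],
  [0, 0, -0.4],
  [0, 0, -0.15],
  [0, 0, 0],
  [0, 0, 0],
], turn=[0.14, 0, 0, 0, 0, 0, 0, 0, 0, 0])

```text
time: 11.2
ee_pos: [0.6734, -0.0542, 0.0724]
eef_rot: [0.985, 0.175, 0.001, 0.0]
ft_force: [-0.2, -0.3, 0.2]
width: 0.0569
grip_force: 0.0
```

Request:
step_arm([
  [0, 0, 0],
  [0, 0, 0],
  [0, 0, 0],
  [0, 0, 0],
  [0, 0, 0],
  [0, 0, 0],
  [0, 0, 0.2],
  [0, 0, 0.4],
  [0, 0, 0.6],
  [0, 0, 0.8],
], turn=[0, 0, 0, 0, 0, 0, 0, 0, 0, 0], grip=1)

```text
time: 12.2
ee_pos: [0.6726, -0.0542, 0.1225]
eef_rot: [0.985, 0.175, -0.0, -0.0]
ft_force: [-0.1, -0.7, 0.1]
width: 0.03
grip_force: 15.0
```

The top view shows the near chock gone from the tray and the tray unmoved. The arm hides part of the bin, around (400,220). The far chock is held, so I'll carry it to the bin.

Request:
step_arm([
  [0, 0, 1],
  [0, 0, 1],
  [0, 0, 1],
  [0, 0, 0.9],
  [-0.58, -0.945, 0],
  [-0.58, -0.945, 0],
  [-0.58, -0.945, 0],
  [-0.58, -0.945, 0],
  [-0.58, -0.945, 0],
  [-0.58, -0.945, 0],
  [-0.58, -0.945, 0],
], turn=[0, 0, 0, 0, 0, 0, 0, 0, 0, 0, 0])

```text
time: 13.3
ee_pos: [0.5708, -0.2204, 0.2205]
eef_rot: [0.985, 0.175, 0.001, 0.0]
ft_force: [0.4, -1.1, -0.2]
width: 0.0296
grip_force: 15.0
```

Request:
step_arm([
  [-0.58, -0.945, 0],
  [-0.58, -0.945, 0],
  [-0.58, -0.945, 0],
  [-0.58, -0.945, 0],
  [-0.58, -0.945, 0],
  [-0.58, -0.945, 0],
  [-0.58, -0.945, 0],
  [0, 0, 0],
  [0, 0, 0],
], turn=[0, 0, 0, 0, 0, 0, 0, 0, 0])

```text
time: 14.2
ee_pos: [0.4697, -0.3852, 0.22]
eef_rot: [0.985, 0.174, 0.001, 0.0]
ft_force: [0.4, 0.5, -1.5]
width: 0.0299
grip_force: 15.0
```

```bash
python3 - <<'E'
from h import *
c=camera("wrist"); save(c,"w3"); print(read_state()["ee_pos"])
E
```

```text
[ 0.4704342  -0.38426144  0.21984956]
```

View pics/w3.png

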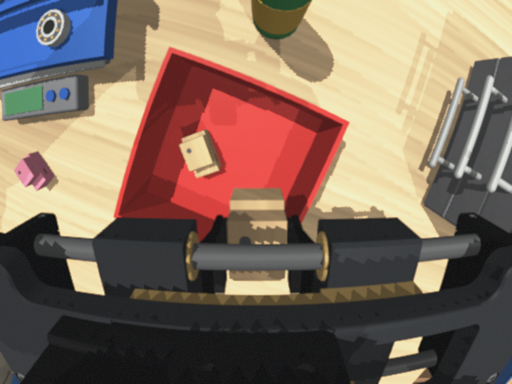

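The first chock lies in the bin at (198,152), and the second is held over free bin floor. I'll lower and release it, then go to the grip bar.

Request:
step_arm([
  [0, 0.2, -0.9],
  [0, 0, -1],
  [0, 0, -1],
  [0, 0, -1],
  [0, 0, -1],
  [0, 0, -0.7],
  [0, 0, -0.4],
  [0, 0, 0],
  [0, 0, 0],
], turn=[0, 0, 0, 0, 0, 0, 0, 0, 0])

```text
time: 15.15
ee_pos: [0.4706, -0.3798, 0.0698]
eef_rot: [0.984, 0.175, 0.0, 0.0]
ft_force: [-0.3, 0.6, -0.9]
width: 0.0294
grip_force: 15.0
```

Request:
step_arm([
  [0, 0, 0],
  [0, 0, 0],
  [0, 0, 0],
  [0, 0, 0],
  [0, 0, 0.8],
  [0, 0, 1],
  [0, 0, 1],
  [0, 0, 1],
  [0, 0, 1],
  [0, 0, 1],
  [0, 0, 1],
], turn=[0, 0, 0, 0, 0, 0, 0, 0, 0, 0, 0], grip=0.35)

```text
time: 16.25
ee_pos: [0.4696, -0.3799, 0.24]
eef_rot: [0.985, 0.175, 0.0, 0.0]
ft_force: [0.3, -0.1, -0.7]
width: 0.0567
grip_force: 0.0
```

Request:
step_arm([
  [0.3, 0.975, 0],
  [0.3, 0.975, 0],
  [0.3, 0.975, 0],
  [0.3, 0.975, 0],
  [0.3, 0.975, 0],
  [0.3, 0.975, 0],
  [0.3, 0.975, 0],
  [0.3, 0.975, 0],
  [0.3, 0.975, 0],
  [0.3, 0.975, 0],
  [0.3, 0.975, 0],
  [0.3, 0.975, 0],
], turn=[0.8, 0.8, 0.8, 0.8, 0.8, 0.8, 0.8, 0.8, 0.8, 0.8, 0.8, 0.8])

```text
time: 17.45
ee_pos: [0.5599, -0.0865, 0.239]
eef_rot: [0.729, 0.684, 0.0, 0.0]
ft_force: [1.1, -0.4, -0.7]
width: 0.0567
grip_force: 0.0
```

Request:
step_arm([
  [0.3, 0.975, 0],
  [0.3, 0.975, 0],
  [0.3, 0.975, 0],
  [0.3, 0.975, 0],
  [0, 0, 0],
  [0, 0, 0],
], turn=[0.8, 0.8, 0.8, 0.8, 0.07, 0])

```text
time: 18.05
ee_pos: [0.5897, 0.0102, 0.2388]
eef_rot: [0.583, 0.812, -0.0, -0.0]
ft_force: [0.3, -0.3, 0.8]
width: 0.0565
grip_force: 0.0
```

```bash
python3 - <<'E'
from h import *
st=read_state(); print(st["ee_pos"],st["eef_rot"],st["joint_positions"].round(2))
c=camera("wrist"); save(c,"w4"); P=fcloud(c); t=camera("top"); save(t,"t4"); Pt=cloud(t)
for n,c,P in(("w",c,P),("t",t,Pt)):
    hsv=cv2.cvtColor(c["image"],cv2.COLOR_RGB2HSV); H,S=hsv[...,0].astype(int),hsv[...,1].astype(int)
    m=(H>8)&(H<28)&(S>60)&(P[...,2]>.128)&(P[...,2]<.145)&(np.hypot(P[...,0]-.595,P[...,1])<.17)
    if m.sum()>50: print(n,"bar",m.sum(),np.percentile(P[m][:,2],[5,50,95]).round(4),cv2.minAreaRect(P[m][:,:2].astype(np.float32)))
    g=(S<70)&(P[...,2]>.06)&(P[...,2]<.08)&(np.hypot(P[...,0]-.595,P[...,1])<.15)
    k,L,s,_=cv2.connectedComponentsWithStats(g.astype(np.uint8))
    for i in range(1,k):
        if s[i,4]>60: print(n,"bearing",cv2.minEnclosingCircle(P[L==i][:,:2].astype(np.float32)),P[L==i].mean(0).round(3))
E
```

```text
[0.58968679 0.01021901 0.23875757] [ 5.83154158e-01  8.12361510e-01 -3.30311399e-05 -6.19425187e-05] [ 0.5   0.33 -0.74  1.5   0.23  1.39  0.07]
w bar 3956 [0.134  0.1356 0.1369] ((0.5894781351089478, 0.014410041272640228), (0.016912395134568214, 0.25095510482788086), 18.845922470092773)
w bearing ((0.6189217567443848, 0.08963135629892349), 0.03107001818716526) [0.618 0.089 0.074]
w bearing ((0.5646551847457886, -0.07385339587926865), 0.023954948410391808) [ 0.569 -0.068  0.071]
t bar 256 [0.1329 0.1366 0.1396] ((0.5646251440048218, 0.0848703384399414), (0.019291112199425697, 0.11909404397010803), 17.320436477661133)
t bearing ((0.6180557608604431, 0.08924290537834167), 0.030586497858166695) [0.618 0.089 0.074]
```

View pics/w4.png

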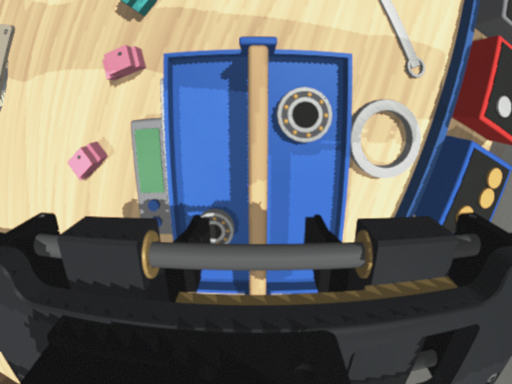

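View pics/t4.png

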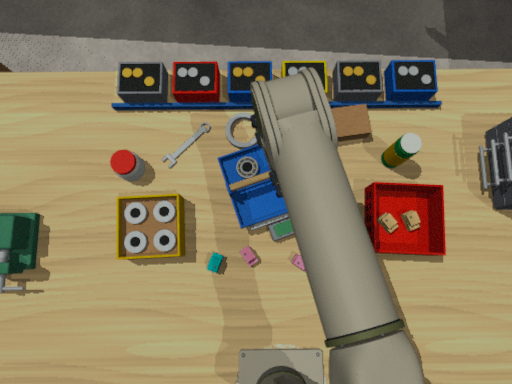

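Both chocks are in the bin, at top-view pixels (388,222) and (411,220). The wrist view shows the bar at (258,180), squarely between the fingers. The load's centre of mass is about 12 mm along +y of the bar, which is where the gripper now stands. I'll descend and pinch.

Request:
step_arm([
  [0.05, 0, -0.8],
  [0, 0, -0.9],
  [0, 0, -0.9],
  [0, 0, -0.9],
  [0, 0, -0.8],
  [0, 0, -0.6],
  [0, 0, -0.35],
  [0, 0, -0.1],
  [0, 0, 0],
  [0, 0, 0],
], turn=[0, 0, 0, 0, 0, 0, 0, 0, 0, 0])

```text
time: 19.15
ee_pos: [0.5915, 0.0101, 0.106]
eef_rot: [0.583, 0.812, 0.0, 0.001]
ft_force: [1.0, -0.0, 0.2]
width: 0.0566
grip_force: 0.0
```

Request:
step_arm([
  [0, 0, 0],
  [0, 0, 0],
  [0, 0, 0],
  [0, 0, 0],
  [0, 0, 0],
  [0, 0, 0],
  [0, 0, 0],
  [0, 0, 0],
  [0, 0, 0.05],
  [0, 0, 0.1],
  [0, 0, 0.1],
  [0, 0, 0.1],
], turn=[0, 0, 0, 0, 0, 0, 0, 0, 0, 0, 0, 0], grip=1, newtons=45)

```text
time: 20.35
ee_pos: [0.5907, 0.01, 0.1137]
eef_rot: [0.583, 0.812, -0.0, -0.0]
ft_force: [0.3, -0.1, -8.3]
width: 0.0177
grip_force: 45.0
```

Request:
step_arm([
  [0, 0, 0.1],
  [0, 0, 0.2],
  [0, 0, 0.3],
  [0, 0, 0.3],
  [0, 0, 0.3],
  [0, 0, 0.3],
  [0, 0, 0.3],
  [0, 0, 0.2],
  [0, 0, 0.1],
  [0, 0, 0],
], turn=[0, 0, 0, 0, 0, 0, 0, 0, 0, 0])

```text
time: 21.35
ee_pos: [0.5911, 0.01, 0.1666]
eef_rot: [0.583, 0.812, 0.0, 0.0]
ft_force: [-0.1, -0.2, -7.4]
width: 0.0173
grip_force: 45.0
```

```bash
cat > lv.py <<'E'
from h import *
st=read_state(); print(st["time"],st["ee_pos"],st["ft_force"].round(2),st["torque"].round(3),st["grip_force"])
c=camera("wrist"); P=fcloud(c); s=camera("side"); save(s,"s_%d"%int(st["time"]*10))
hsv=cv2.cvtColor(c["image"],cv2.COLOR_RGB2HSV); H,S=hsv[...,0].astype(int),hsv[...,1].astype(int)
x,y,z=P[...,0],P[...,1],P[...,2]; dz=st["ee_pos"][2]-.106
m=(H>8)&(H<28)&(S>60)&(abs(z-.136-dz)<.03)&(np.hypot(x-.595,y)<.17)
b=(H>100)&(H<125)&(S>150)&(abs(z-.055-dz)<.012)&(np.hypot(x-.595,y)<.16)
for n,k in(("bar",m),("floor",b)):
    Q=P[k]; A=np.c_[Q[:,:2]-Q[:,:2].mean(0),np.ones(len(Q))]; print(n,len(Q),np.linalg.lstsq(A,Q[:,2],rcond=None)[0].round(3))
E
python3 lv.py
```

```text
21.35 [0.59110251 0.01003007 0.16662872] [-0.08 -0.21 -7.42] [ 0.029 -0.059  0.031] 44.999398961663246
bar 9985 [-0.007 -0.001  0.197]
floor 36812 [0.    0.004 0.117]
```

The tray is level to within 0.01 rad, so I'll lift to 10 cm.

Request:
step_arm([
  [0, 0, 0.1],
  [0, 0, 0.2],
  [0, 0, 0.3],
  [0, 0, 0.3],
  [0, 0, 0.3],
  [0, 0, 0.2],
  [0, 0, 0.1],
  [0, 0, 0.05],
  [0, 0, 0],
  [0, 0, 0],
  [0, 0, 0],
  [0, 0, 0],
], turn=[0, 0, 0, 0, 0, 0, 0, 0, 0, 0, 0, 0])

```text
time: 22.65
ee_pos: [0.5909, 0.01, 0.2049]
eef_rot: [0.583, 0.812, -0.0, -0.0]
ft_force: [0.7, -0.0, -6.6]
width: 0.0174
grip_force: 45.0
```

```bash
python3 lv.py; ls pics
```

```text
22.65 [0.59089131 0.01002699 0.2048671 ] [ 0.69 -0.   -6.63] [-0.003 -0.1   -0.029] 44.99937789514661
bar 9992 [-0.007 -0.001  0.235]
floor 36829 [-0.     0.004  0.155]
crop.png
s_213.png
s_226.png
side0.png
t2.png
t4.png
top0.png
w1.png
w2.png
w3.png
w4.png
```

View pics/s_226.png

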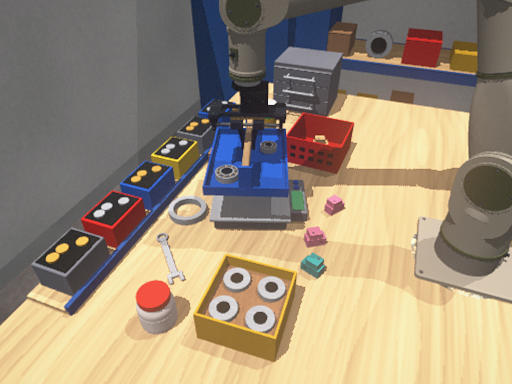

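The side view shows the tray level above the empty scale at (248,160), with both bearings in it. The chocks are in the bin at (320,140) and the bystanders haven't moved. I'm handing the job in.

```bash
python3 -c "
from bench import *
print(close_job())"
```

```text
the job is handed in; nothing more can be done
None
```

I put both chocks in the red bin and handed the job in with the tray held level about 10 cm above the scale, both bearings still in it; no verdict came back on hand-in.

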